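Clear the cover plate and open the cleaner jug

ROBOT

A 6-joint arm with a two-finger parallel gripper is mounted at the origin on the work surface. World frame = base frame: x ahead of the robot, y to its left, z up, the work surface at z = 0. Lengths are in m, angles in rad, forces in N, time in s.
With the tool pointing down it reaches from about 0.375 to 0.75 m from the base axis. Payload 9 kg.
Tool frame: the origin (TCP) lies midway between the tips of the shut fingers; the grasp point (between the pads) lies 19 mm behind it (r.grip_depth is the z of the grasp point in the tool frame, in m); z points along the fingers, y is the line along which they close (so a half turn about z gives the same grasp; the last joint's range is limited). The gripper opens to 85 mm and grips with 20 to 120 N. Pads are 22 mm wide; open, the fingers measure 114 mm over their backs; the gripper's body (76 mm by 85 mm) begins 54 mm behind the grasp point. The pads swing forward as they close: fully open they stand 13 mm farther back than shut.
Start: joints at [-1.565, 0.104, 0.097, 1.564, 0, 1.353], TCP at [0.133, -0.585, 0.231] pointing down, gripper open.
Joint ranges: [-2.99, 2.99], [-0.84, 1.86], [-1.1, 1.16], [-1.84, 2.11], [-1.51, 1.56], [-3.14, 3.14]. Speed limits (rad/s): [2.22, 2.22, 2.57, 3.14, 3.14, 3.14].

INTERFACE

Orientations are given as a unit quaternion [w, x, y, z].
In Python, from station import r, read_camera, calibration, workorder gives the robot as it stands.
- The arm moves only by the tool arm_command, never from a script. Its argument "increments" is a list of rows, each a list of 2 entries, a list of its own where there are three numbers: the shift along the world's x, y, z in mm, then the turn about the world's z in rad. In form: [[[x, y, z], turn], ...]. A call has 1 to 5 rows; each row is the pose to reach, as a shift and turn from the pose commanded when the call began; what a row does not reach only later rows make up. A row lasts 1/8 s, in which the tool goes at most 62.5 mm and 10.7 degrees, less where a joint would pass 70% of its speed; a pose out of reach is approached as far as the arm can. A call with a gripper value outside its range is refused whole. "gripper" is the closure, from -1 (fully open) to 1 (shut), set as the call begins (left out, the last holds). The fingers move at their own pace and stop on an object; "newtons" is the grip in N (left out, the last holds). Time passes only in rows, so rows that repeat a pose let the fingers close. It gives the time, the measured TCP pose, the force, the opening and the grip force at its end, in the units of the state.
- r.observe(): the state, without advancing time (a new reading comes with each control period).
- read_camera(name): name is "side" or "top" or "wrist"; returns the picture (400x640x3 uint8, red, green, blue); there is no depth.
- calibration(name): a dict with "camera_matrix" (3x3 intrinsics, pixels), "position" and "orientation" of the camera in the world; the wrist camera has in their place "mount" (4x4, takes a point from camera to tool coordinates, whose origin is the TCP and whose axes are the flange's). Camera axes: x right, y down, z forward; pixel columns grow to the right and rows downward; lengths in m; the calibration is good to about 2 mm. The wrist camera is an equidistant fisheye: a pixel r from the principal point sees the ray r / f radians off the axis. A picture is of the moment at which its call begins: read the wrist's pose just before it. calibration takes no time and is no camera call.
- workorder.sign_off(): hands the job in; it is judged then, once.
The state is a dict: "time_s": time; "q": joint angles; "qd": joint speeds; "joint_efforts": joint torques, N m; "tcp_pos": TCP position; "eef_rot": TCP orientation; "ft_force": force on the tool from outside, world axes, zero at the start; "ft_torque": the same for the moment, N m; "gripper_width": finger opening in m; "grasp_force": force on a finger pad.
Only numpy, scipy, OpenCV 4.12 (cv2) and the standard library are available. Lean on these libraries where they do the work, as an engineer would, in place of code of your own. Each camera call takes 0.05 s, during which the arm holds its last target. There are 200 camera calls.

TASK

Get the cover plate ready for degreasing: with the orange scraper block in the gripper, sweep all four loose gasket chips off the plate into the blue drip tray around it, then stand the block back on the bench, on its foot, and let go of it. Then open the yellow cleaner jug: grip the red safety cap, press it right down, keep it pressed while twisting it a quarter turn counter-clockwise (seen from above), and lift it straight up off the neck, leaving the jug standing upright on the bench. Finish still holding the cap level, about 10 cm above the jug's mouth and directly over it, without putting it down; do not touch the chips with the fingers and leave the oil filter, spray can and brake pad box alone.

Things in the scene. Friction and masses are not known exactly. Their poses are not given: they have to be found in the camera images.
- plate (a point): Bare aluminium cover plate, 150 x 120 mm, fixed, lying in the middle of the blue drip tray; this point is the centre of its flat top face, 30 mm above the bench. x runs along its 150 mm length, y along its 120 mm width, z up.
- tray: Blue drip tray, fixed, 290 mm (along x) x 170 mm (along y); origin at the centre of its underside, on the bench; axes as the plate's. Its rim is 15 mm above the bench, so 15 mm lower than the plate's top. 70 mm of open tray beyond each end of the plate and 25 mm along each side.
- chip0_center (a point): Loose black chip 1 of 4 of old steel-core gasket: irregular flake, 20 to 26 mm long, 13 to 20 mm wide, 5 mm thick, flat on the plate. All chips lie (edges included) within 56 mm of the plate's centre along its x and 47 mm along its y. This point is its centre.
- chip1_center (a point): Loose black chip 2 of 4 of old steel-core gasket: irregular flake, 20 to 26 mm long, 13 to 20 mm wide, 5 mm thick, flat on the plate. All chips lie (edges included) within 56 mm of the plate's centre along its x and 47 mm along its y. This point is its centre.
- chip2_center (a point): Loose black chip 3 of 4 of old steel-core gasket: irregular flake, 20 to 26 mm long, 13 to 20 mm wide, 5 mm thick, flat on the plate. All chips lie (edges included) within 56 mm of the plate's centre along its x and 47 mm along its y. This point is its centre.
- chip3_center (a point): Loose black chip 4 of 4 of old steel-core gasket: irregular flake, 20 to 26 mm long, 13 to 20 mm wide, 5 mm thick, flat on the plate. All chips lie (edges included) within 56 mm of the plate's centre along its x and 47 mm along its y. This point is its centre.
- scraper_grip (a point): Orange scraper block, 160 g, standing on its foot on the bench. Foot 130 mm (its x) x 30 mm (y) x 18 mm high, flat black rubber underside; above it a gripping ridge 96 mm (x) x 24 mm (y, gripped across), from 18 to 58 mm above the underside. This point: middle of the ridge in x and y, 40 mm above the underside. z up. A long side of the foot pushes the chips.
- jug: Yellow cleaner jug, about 0.9 kg, loose on the bench; origin at the centre of its underside, on the axis of neck and cap; z up. Body 76 mm (x) x 100 mm (y) x 118 mm high, a loop handle out to 84 mm on the +y side, a sloping shoulder up to 139 mm, a neck 30 mm in diameter with its mouth 185 mm above the underside.
- cap_center (a point): Red push-and-turn safety cap on the jug, 52 mm in diameter, 40 mm high, 45 g, gripped across its sides. This point is its centre, on its axis, 20 mm below its flat top, 180 mm above the jug's underside while locked. It turns only while pressed down over 4.5 mm. Then, turned counter-clockwise seen from above, it is free to lift from 50 to 130 degrees; before that it must stay pressed.
- liner (a joint): How far the sprung liner inside the cap is pressed in (m): 0 with the cap locked, 0.0075 at its stop, about -0.002 once the cap is off. About 6 N of downward force on the cap starts it moving and 14 N brings it to the stop, the cap then being 7.5 mm lower.
- filter: Bystander: white and orange spin-on oil filter, 77 mm in diameter, 92 mm high, standing; origin at the centre of its underside.
- spray: Bystander: green spray can with red nozzle cap, 66 mm in diameter, 186 mm high, standing; origin at the centre of its underside.
- pads: Bystander: cardboard brake pad box with blue band, 140 mm (x) x 80 mm (y) x 50 mm high; origin at the centre of its underside.
Not all that is in view belongs to the job. Of the things that look like the part that bears scraper_grip, the middle-sized one is meant.

How it is judged:
By the outcome, as a careful person would: the job done as asked, in the order asked, and still so for the second after the job is handed in, while the arm keeps its last pose, push and grip.
It also fails if it takes over 64 s, if anything falls off the work surface, if the arm or the gripper's body presses on something with over 40 N, if the wrist force passes 120 N, or if a joint passes its speed limit or range.

## Working session

There is one attempt and no reset: what is moved stays moved. The work goes in short steps, Python scripts to look and compute and a tool call to move; the robot and the scene stay as the last step left them, time stands still between calls to the robot, and variables do not carry over. Pictures are saved under pics/ and viewed, at most 14 in all, crops included, and the job is handed in when it is done.

Besides the shell and the picture viewer there is one more tool, called by a JSON object that holds its "fn" and its "kwargs". arm_command: Moves the arm, as the interface text tells. Its arguments: {"type":"object","properties":{"increments":{"type":"array"},"gripper":{"type":"number"},"newtons":{"type":"number"}},"required":["increments"]}

```bash
mkdir -p pics; ls; python3 - <<'E'
from station import r, read_camera, calibration
import cv2
for n in ("top","side","wrist"):
    if n=="wrist": print(r.observe())
    im=read_camera(n); cv2.imwrite(f"pics/{n}0.png",im[:,:,::-1]); print(n,calibration(n))
E
```

```text
pics
top {'camera_matrix': array([[386.84096656,   0.        , 313.42278316],
       [  0.        , 386.84096656, 191.2067235 ],
       [  0.        ,   0.        ,   1.        ]]), 'position': array([0.42800179, 0.01763022, 1.45831105]), 'orientation': array([-0.02025319,  0.71648837, -0.69641026,  0.03531248])}
side {'camera_matrix': array([[415.47209723,   0.        , 316.50633515],
       [  0.        , 415.47209723, 203.62188577],
       [  0.        ,   0.        ,   1.        ]]), 'position': array([0.31903959, 0.84977876, 0.92187597]), 'orientation': array([ 0.05207972, -0.09317226,  0.91313419, -0.39343688])}
{'time_s': 0.1, 'q': array([-1.56468686e+00,  1.04616765e-01,  9.65469835e-02,  1.56389087e+00,
        5.42082041e-06,  1.35311540e+00]), 'qd': array([-0.00033219,  0.00015662,  0.00106877, -0.00064929,  0.00165508,
        0.00173652]), 'joint_efforts': array([ 6.82515369e-03, -5.58211613e+01,  5.04718566e+01,  1.31304259e-02,
       -2.63468455e-04, -2.89094828e-05]), 'tcp_pos': array([ 0.13317652, -0.58473322,  0.23061341]), 'eef_rot': array([-5.78622161e-04,  9.93746093e-01,  1.11661825e-01,  6.41649643e-05]), 'ft_force': array([0.11243944, 0.063903  , 0.5156657 ]), 'ft_torque': array([0.02288077, 0.01822724, 0.03563042]), 'grasp_force': 0.0, 'gripper_width': 0.085330147557804}
wrist {'camera_matrix': array([[309.70691629,   0.        , 318.48555048],
       [  0.        , 309.70691629, 199.57838691],
       [  0.        ,   0.        ,   1.        ]]), 'mount': array([[-4.47042711e-04, -9.49111917e-01, -3.14938675e-01,
         8.03946387e-02],
       [ 9.99999360e-01, -9.69170980e-05, -1.12738536e-03,
         1.51271633e-05],
       [ 1.03949194e-03, -3.14938977e-01,  9.49111353e-01,
        -1.41631632e-01],
       [ 0.00000000e+00,  0.00000000e+00,  0.00000000e+00,
         1.00000000e+00]])}
```

View pics/top0.png

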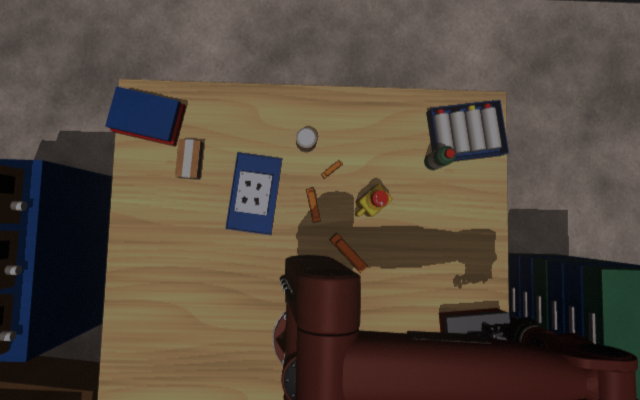

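View pics/side0.png

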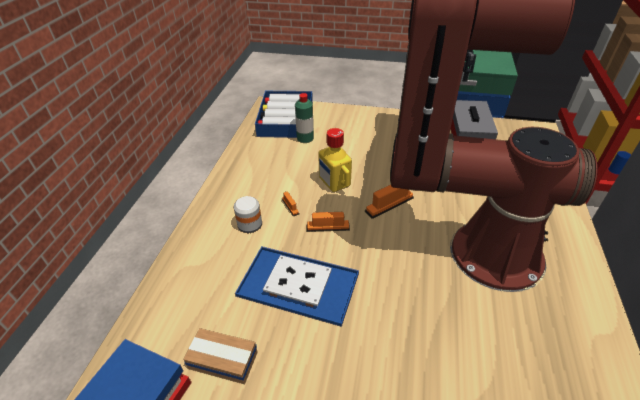

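The top view shows three orange block candidates: small (332,169), middle (313,204) and large (348,251). The plate is at (254,193), the jug cap at (380,199), the filter at (307,138), the spray can at (440,156) and the pads at (189,158). By size, the middle block at (313,204) is the one meant; I'll check it in a close crop and measure.

```bash
cat > h.py <<'E'
import numpy as np, cv2
from scipy.spatial.transform import Rotation as R
from station import r, read_camera, calibration
def rot(q): return R.from_quat([q[1],q[2],q[3],q[0]]).as_matrix()
def rays(name,px,st=None):
    c=calibration(name);K=c["camera_matrix"];px=np.atleast_2d(px).astype(float)
    d=np.c_[(px[:,0]-K[0,2])/K[0,0],(px[:,1]-K[1,2])/K[1,1],np.ones(len(px))]
    if name=="wrist":
        rr=np.hypot(d[:,0],d[:,1]);s=np.where(rr>0,np.sin(rr)/np.maximum(rr,1e-9),1)
        d=np.c_[d[:,0]*s,d[:,1]*s,np.cos(rr)]
        T=c["mount"];M=rot(st["eef_rot"]);return M@T[:3,3]+st["tcp_pos"],d@(M@T[:3,:3]).T
    return c["position"],d@rot(c["orientation"]).T
def plane(name,px,z,st=None):
    o,d=rays(name,px,st);return o+d*((z-o[2])/d[:,2])[:,None]
def proj(name,P,st=None):
    c=calibration(name);K=c["camera_matrix"];P=np.atleast_2d(P)
    if name=="wrist":
        T=c["mount"];M=rot(st["eef_rot"]);p=(P-(M@T[:3,3]+st["tcp_pos"]))@(M@T[:3,:3])
        th=np.arctan2(np.hypot(p[:,0],p[:,1]),p[:,2]);a=np.arctan2(p[:,1],p[:,0])
        return np.c_[K[0,2]+K[0,0]*th*np.cos(a),K[1,2]+K[1,1]*th*np.sin(a)]
    p=(P-c["position"])@rot(c["orientation"]);return np.c_[K[0,0]*p[:,0]/p[:,2]+K[0,2],K[1,1]*p[:,1]/p[:,2]+K[1,2]]
def cross(a,b): # (o,d),(o,d) -> midpoint, gap
    (o1,d1),(o2,d2)=a,b;d1=d1[0];d2=d2[0]
    t=np.linalg.lstsq(np.c_[d1,-d2],o2-o1,rcond=None)[0]
    p,q=o1+t[0]*d1,o2+t[1]*d2;return (p+q)/2,np.linalg.norm(p-q)
def blobs(im,lo,hi,amin=30,box=None):
    h=cv2.cvtColor(im,cv2.COLOR_RGB2HSV);m=cv2.inRange(h,np.array(lo),np.array(hi))
    if box: z=np.zeros_like(m);x0,y0,x1,y1=box;z[y0:y1,x0:x1]=m[y0:y1,x0:x1];m=z
    cs=[c for c in cv2.findContours(m,cv2.RETR_EXTERNAL,cv2.CHAIN_APPROX_NONE)[0] if cv2.contourArea(c)>amin]
    return sorted(cs,key=cv2.contourArea,reverse=True)
E
python3 - <<'E'
from h import *
t=cv2.imread("pics/top0.png");s=cv2.imread("pics/side0.png")
a=cv2.resize(t[145:275,220:400],None,fx=4.4,fy=4.4,interpolation=cv2.INTER_CUBIC)
cv2.imwrite("pics/crop1.png",a)
for n,im in(("top",t),("side",s)):
    im=im[:,:,::-1].copy()
    for lab,lo,hi in(("orange",(5,150,60),(17,255,255)),("red",(0,180,110),(4,255,255)),("blue",(100,120,40),(125,255,255)),("yellow",(22,150,80),(32,255,255)),("white",(0,0,120),(180,40,255))):
        for c in blobs(im,lo,hi,25)[:8]:
            (x,y),wh,an=cv2.minAreaRect(c)
            print(n,lab,np.round([x,y,*wh,an,cv2.contourArea(c)],1), plane(n,(x,y),0.02)[0].round(3))
E
```

```text
top orange [348.5 252.6  44.1   9.9  47.  337.5] [ 0.318 -0.147  0.02 ]
top orange [312.9 204.4  33.7   7.5  78.7 207.5] [ 0.492 -0.011  0.02 ]
top orange [331.4 168.8   5.3  22.4  52.1  97. ] [ 0.628 -0.076  0.02 ]
top red [380.  198.   14.   14.   90.  102.5] [ 0.524 -0.261  0.02 ]
top red [450. 153.   6.   6.  90.  31.] [ 0.702 -0.525  0.02 ]
top blue [ 253.9  193.1   44.    75.8    8.5 3175.5] [0.528 0.21  0.02 ]
top blue [  21.   260.5  201.    42.    90.  2554. ] [0.259 1.039 0.02 ]
top blue [ 141.6  113.2   64.9   41.1   13.  2531. ] [0.816 0.641 0.02 ]
top blue [478.2 153.6   5.5  42.4  83.3 103. ] [ 0.703 -0.633  0.02 ]
top yellow [365.6 209.3  20.6  18.7  42.9 147. ] [ 0.48  -0.208  0.02 ]
top white [ 252.8  193.    31.8   39.7    8.1 1172.5] [0.528 0.214 0.02 ]
top white [461.  130.9  38.6   7.7  81.  255. ] [ 0.788 -0.567  0.02 ]
top white [492.7 127.   38.8   7.6  80.8 252.5] [ 0.808 -0.689  0.02 ]
top white [476.9 128.9  38.8   7.6  81.3 251.5] [ 0.798 -0.628  0.02 ]
top white [187.1 157.9   7.8  36.5   6.  245. ] [0.653 0.463 0.02 ]
top white [305.8 136.8  16.3  15.6  
[... 985 characters left out ...]
  24.1  29.7 242.5] [-0.444 -0.487  0.02 ]
side yellow [335.5 168.8  44.2  31.8  87.3 884.5] [ 0.513 -0.268  0.02 ]
side white [  180.8   206.1   138.8   526.1    48.9 25146.5] [0.963 0.009 0.02 ]
side white [ 296.8  278.8   60.4   39.4   15.3 2077. ] [0.531 0.212 0.02 ]
side white [476.8 116.   42.9  28.5   4.8 867. ] [ 0.016 -0.707  0.02 ]
side white [280.  108.5  29.   36.   90.  838. ] [ 0.815 -0.625  0.02 ]
side white [219.4 349.9  60.3  13.   14.6 690.5] [0.657 0.443 0.02 ]
side white [246.5 205.5  23.7  20.1  26.6 361.5] [ 0.757 -0.033  0.02 ]
side white [597.2  94.9  17.9   9.4  63.4 109. ] [-0.492 -0.97   0.02 ]
side white [307.5 125.   14.    9.   90.   95.5] [ 0.672 -0.522  0.02 ]
```

View pics/crop1.png

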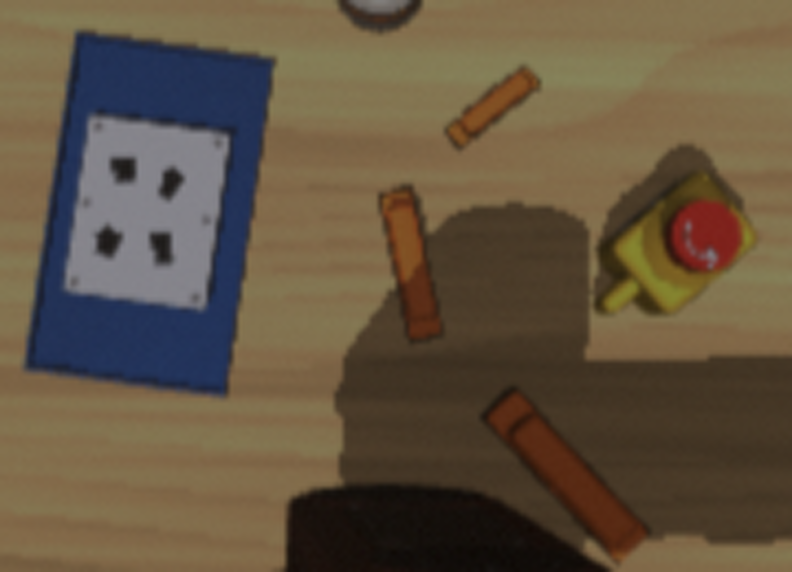

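The crop confirms the middle block (crop pixel (411,264)), about 35 px or 130 mm long. The plate carries four dark chips, and the cap sits on the yellow jug. Next I compute the poses.

```bash
python3 - <<'E'
from h import *
t=cv2.imread("pics/top0.png")[:,:,::-1].copy();s=cv2.imread("pics/side0.png")[:,:,::-1].copy()
# tray + plate
for n,im in(("top",t),("side",s)):
    for lab,lo,hi,z in(("tray",(100,120,40),(125,255,255),.015),("plate",(0,0,110),(180,60,255),.03)):
        box=(215,140,290,245) if n=="top" else (230,240,365,330)
        c=blobs(im,lo,hi,200,box)[0]
        P=plane(n,c[:,0,:],z)[:,:2].astype(np.float32)
        print(n,lab,cv2.minAreaRect(P))
    # chips
    pb=(235,172,272,212) if n=="top" else (268,258,330,302)
    for c in blobs(im,(0,0,0),(180,255,70),6,pb):
        x,y=c[:,0].mean(0);print("  chip",n,(x,y),plane(n,(x,y),.035)[0].round(4),cv2.contourArea(c))
# block foot
for n,im,box in(("top",t,(298,180,330,230)),("side",s,(300,205,356,235))):
    c=blobs(im,(0,130,50),(18,255,255),50,box)[0]
    for z in(.0,.018,.058):
        (x,y),wh,a=cv2.minAreaRect(plane(n,c[:,0],z)[:,:2].astype(np.float32));print(n,"block",z,np.round([x,y,*wh,a],3),cv2.boundingRect(c))
ct=blobs(t,(0,170,90),(6,255,255),50,(365,185,395,212))[0]; cs=blobs(s,(0,150,60),(6,255,255),30,(320,120,350,160))[0]
(a,b),w=cv2.minEnclosingCircle(ct);print("cap top",(a,b),w,plane("top",(a,b),.2),plane("top",(a,b),.19), w*1.258/387)
x,y,ww,hh=cv2.boundingRect(cs);print("cap side",x,y,ww,hh,cross(rays("top",(a,b)),rays("side",(x+ww/2,y+hh/2))))
yl=blobs(t,(20,120,60),(34,255,255),50,(350,175,400,225))
P=plane("top",np.vstack(yl)[:,0],.118)[:,:2].astype(np.float32);print("jug",cv2.minAreaRect(P))
E
```

```text
top tray ((0.529753565788269, 0.20990844070911407), (0.1628698855638504, 0.2819801867008209), 83.75691986083984)
top plate ((0.5278705358505249, 0.2121765911579132), (0.11803213506937027, 0.14792241156101227), 83.59423065185547)
  chip top (np.float64(243.92857142857142), np.float64(199.5)) [0.5025 0.243  0.035 ] 17.0
  chip top (np.float64(256.3125), np.float64(200.625)) [0.4997 0.1976 0.035 ] 16.0
  chip top (np.float64(247.57142857142858), np.float64(182.71428571428572)) [0.5648 0.2322 0.035 ] 16.0
  chip top (np.float64(258.14285714285717), np.float64(186.14285714285714)) [0.5533 0.1929 0.035 ] 13.0
side tray ((0.5268315076828003, 0.22049160301685333), (0.17072628438472748, 0.2871949076652527), 83.63136291503906)
side plate ((0.5267239809036255, 0.21777251362800598), (0.1227497011423111, 0.15092352032661438), 83.75347137451172)
  chip side (np.float64(304.2631578947368), np.float64(288.7894736842105)) [0.5007 0.2491 0.035 ] 25.5
  chip side (np.float64(282.3157894736842), np.float64(281.2105263157895)) [0.5623 0.2373 0.035 ] 22.5
  chip side (np.float64(309.3809523809524), np.flo
[... 304 characters left out ...]
7e+01] (306, 188, 15, 35)
top block 0.058 [ 4.9000e-01 -1.0000e-02  1.2500e-01  3.0000e-02  1.3317e+01] (306, 188, 15, 35)
side block 0.0 [ 0.496 -0.037  0.128  0.078 13.633] (307, 211, 42, 20)
side block 0.018 [ 0.493 -0.02   0.125  0.076 13.633] (307, 211, 42, 20)
side block 0.058 [ 0.485  0.019  0.119  0.073 13.633] (307, 211, 42, 20)
cap top (380.0, 198.0) 7.810349941253662 [[ 0.51159731 -0.22622283  0.2       ]] [[ 0.51226166 -0.22816077  0.19      ]] 0.025388682754772886
cap side 327 128 16 20 (array([ 0.51155825, -0.23174804,  0.17284789]), np.float64(0.0037206151345671808))
jug ((0.4973057806491852, -0.21126960217952728), (0.07553354650735855, 0.13825258612632751), 41.95664978027344)
```

{"fn": "arm_command", "kwargs": {"increments": [[[30, 50, 8], 0], [[60, 100, 16], 0], [[90, 150, 24], 0], [[120, 200, 32], 0], [[150, 250, 40], 0]], "gripper": -1}}

```text
time_s: 0.78
tcp_pos: [0.2837, -0.3333, 0.2714]
eef_rot: [0.0, 0.994, 0.111, 0.0]
ft_force: [0.9, -0.3, -0.1]
gripper_width: 0.0855
grasp_force: 0.0
```

{"fn": "arm_command", "kwargs": {"increments": [[[30, 50, 0], 0], [[60, 100, 0], 0], [[90, 150, 0], 0], [[120, 200, 0], 0], [[150, 250, 0], 0]]}}

```text
time_s: 1.4
tcp_pos: [0.4338, -0.0832, 0.2714]
eef_rot: [0.0, 0.994, 0.112, 0.0]
ft_force: [0.6, -1.4, -0.7]
gripper_width: 0.0854
grasp_force: 0.0
```

{"fn": "arm_command", "kwargs": {"increments": [[[25, 30, -40], 0], [[45, 55, -70], 0], [[59, 74, -100], 0], [[59, 74, -110], 0], [[59, 74, -110], 0]]}}

```text
time_s: 2.02
tcp_pos: [0.4915, -0.0112, 0.1609]
eef_rot: [-0.0, 0.994, 0.112, -0.001]
ft_force: [0.7, 0.9, 0.2]
gripper_width: 0.0854
grasp_force: 0.0
```

```bash
python3 - <<'E'
from h import *
st=r.observe();im=read_camera("wrist");np.save("st1.npy",st,allow_pickle=True)
print(st["time_s"],st["q"].round(3),st["tcp_pos"],st["eef_rot"],st["ft_force"])
cv2.imwrite("pics/w1.png",im[:,:,::-1])
for c in blobs(im,(3,130,50),(18,255,255),200)[:3]:
    (x,y),wh,a=cv2.minAreaRect(c);print((x,y),wh,plane("wrist",(x,y),.018,st))
E
```

```text
2.025 [-0.289 -0.231 -0.352  1.451 -0.     2.628] [ 0.49153338 -0.01121857  0.16094763] [-1.11991278e-04  9.93738666e-01  1.11727350e-01 -6.71723910e-04] [0.70238569 0.88904571 0.22979484]
(314.4886169433594, 184.93023681640625) (130.45388793945312, 33.533294677734375) [[ 0.49109139 -0.00702841  0.018     ]]
(374.1521301269531, 325.69732666015625) (72.57431030273438, 41.29525375366211) [[ 0.3352239  -0.11565705  0.018     ]]
(416.0, 66.00001525878906) (23.89777183532715, 89.02576446533203) [[ 0.62452491 -0.07306109  0.018     ]]
```

View pics/w1.png

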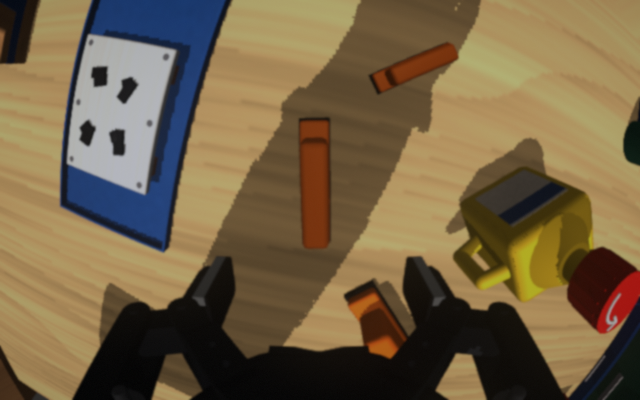

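The wrist view shows the middle block straight ahead at (314,185), aligned between the fingers. The large block is at (375,325) and the small one at (416,66). I descend and grip.

{"fn": "arm_command", "kwargs": {"increments": [[[0, 3, -50], 0.01], [[0, 3, -90], 0.01], [[0, 3, -120], 0.01], [[0, 3, -138], 0.01], [[0, 3, -138], 0.01]]}}

```text
time_s: 2.7
tcp_pos: [0.4919, -0.0084, 0.0233]
eef_rot: [-0.0, 0.993, 0.116, -0.0]
ft_force: [-0.1, -0.7, 0.5]
gripper_width: 0.0853
grasp_force: 0.0
```

{"fn": "arm_command", "kwargs": {"increments": [[[0, 0, 0], 0], [[0, 0, 0], 0], [[0, 0, 0], 0], [[0, 0, 0], 0], [[0, 0, 0], 0]], "gripper": 1, "newtons": 60}}

```text
time_s: 3.32
tcp_pos: [0.4927, -0.0082, 0.024]
eef_rot: [0.0, 0.993, 0.117, 0.001]
ft_force: [-0.7, -0.9, 5.2]
gripper_width: 0.0235
grasp_force: 59.6
```

{"fn": "arm_command", "kwargs": {"increments": [[[0, 0, 0], 0], [[0, 0, 5], 0], [[0, 0, 15], 0], [[0, 0, 25], 0], [[0, 0, 25], 0]]}}

```text
time_s: 3.95
tcp_pos: [0.493, -0.0083, 0.0495]
eef_rot: [0.0, 0.993, 0.117, 0.001]
ft_force: [0.7, 0.2, -0.9]
gripper_width: 0.0232
grasp_force: 58.8
```

```bash
python3 - <<'E'
from h import *
st=r.observe();im=read_camera("wrist");print(st)
cv2.imwrite("pics/w2.png",im[:,:,::-1])
for c in blobs(im,(3,130,50),(18,255,255),200)[:3]:
    P=plane("wrist",c[:,0],.047,st)[:,:2].astype(np.float32);print(cv2.boundingRect(c),cv2.minAreaRect(P))
E
```

```text
{'time_s': 3.95, 'q': array([-2.82768638e-01, -1.80084400e-01, -5.12077190e-01,  1.23691241e+00,
       -1.04599563e-04,  2.62502344e+00]), 'qd': array([-0.00048291,  0.01075943, -0.01934565, -0.0124015 , -0.00110298,
        0.00026551]), 'joint_efforts': array([ 7.23470491e-02, -4.09256673e+01,  5.00752330e+01,  3.23955165e-01,
       -5.78247254e-04,  6.70959275e-05]), 'tcp_pos': array([ 0.49295387, -0.0083032 ,  0.04954716]), 'eef_rot': array([4.16108439e-04, 9.93174500e-01, 1.16634113e-01, 8.50690667e-04]), 'ft_force': array([ 0.71639981,  0.21423685, -0.88887816]), 'ft_torque': array([ 0.06125783, -0.02387884,  0.00858353]), 'grasp_force': 58.791759610176086, 'gripper_width': 0.023163822014863188}
(286, 141, 66, 211) ((0.48843127489089966, -0.009354673326015472), (0.13216914236545563, 0.03296125680208206), 13.114540100097656)
(408, 24, 132, 71) ((0.6176636219024658, -0.06236296147108078), (0.018860090523958206, 0.08127319812774658), 39.755699157714844)
```

View pics/w2.png

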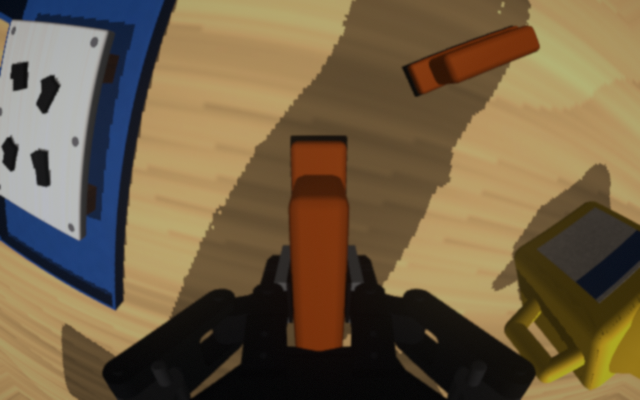

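The block is gripped and level, and the chips are visible to its left. I turn it 70° and carry it to the near end of the plate.

{"fn": "arm_command", "kwargs": {"increments": [[[-5, 10, 20], 0.18], [[-10, 40, 42], 0.36], [[-18, 80, 42], 0.54], [[-25, 120, 42], 0.72], [[-32, 160, 42], 0.9]]}}

```text
time_s: 4.62
tcp_pos: [0.4597, 0.1531, 0.0901]
eef_rot: [0.0, 0.842, 0.539, -0.0]
ft_force: [0.5, -0.5, -1.1]
gripper_width: 0.0232
grasp_force: 59.0
```

{"fn": "arm_command", "kwargs": {"increments": [[[-5, 40, 0], 0.17], [[-11, 71, 0], 0.328], [[-11, 71, 0], 0.328], [[-11, 71, 0], 0.328]]}}

```text
time_s: 5.12
tcp_pos: [0.449, 0.2226, 0.09]
eef_rot: [0.0, 0.745, 0.667, -0.0]
ft_force: [-0.3, -0.9, -1.9]
gripper_width: 0.0234
grasp_force: 59.1
```

{"fn": "arm_command", "kwargs": {"increments": [[[0, 0, -15], 0], [[0, 0, -28], 0], [[0, 0, -33], 0], [[0, 0, -33], 0]]}}

```text
time_s: 5.62
tcp_pos: [0.4488, 0.2226, 0.0567]
eef_rot: [-0.0, 0.745, 0.667, -0.0]
ft_force: [0.5, 0.8, -1.1]
gripper_width: 0.0229
grasp_force: 59.1
```

```bash
python3 - <<'E'
from h import *
st=r.observe();im=read_camera("wrist");print(st["q"].round(2),st["tcp_pos"],st["eef_rot"],st["ft_force"],st["ft_torque"])
im2=read_camera("side")
cv2.imwrite("pics/w3.png",np.hstack([cv2.resize(im,(400,250)),cv2.resize(im2[210:335,210:410],(400,250))])[:,:,::-1])
E
```

```text
[ 0.2  -0.16 -0.48  1.25 -0.    1.88] [0.4487527  0.22264674 0.05665507] [-2.43918764e-04  7.44726665e-01  6.67369393e-01 -4.77762260e-04] [ 0.54975701  0.77642539 -1.09839467] [-0.01340264  0.01714476 -0.00190509]
```

View pics/w3.png

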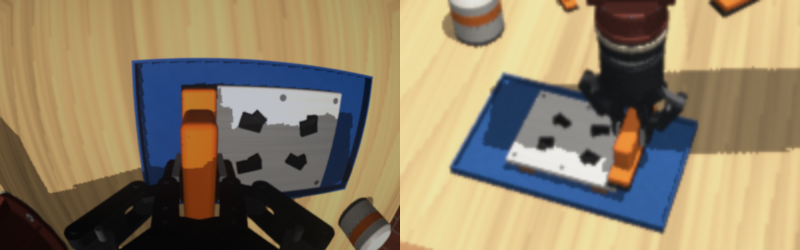

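The block sits over the plate's near end, parallel to it, with all four chips ahead of it. I ease down until it touches.

{"fn": "arm_command", "kwargs": {"increments": [[[0, 0, -1], 0], [[0, 0, -2], 0], [[0, 0, -2], 0]]}}

```text
time_s: 6.1
tcp_pos: [0.4492, 0.223, 0.0554]
eef_rot: [0.0, 0.745, 0.668, 0.0]
ft_force: [-0.0, 0.7, -0.9]
gripper_width: 0.0231
grasp_force: 59.1
```

{"fn": "arm_command", "kwargs": {"increments": [[[0, 0, -0.5], 0], [[0, 0, -1], 0], [[0, 0, -1], 0]]}}

```text
time_s: 6.48
tcp_pos: [0.4491, 0.2229, 0.0543]
eef_rot: [0.0, 0.745, 0.668, 0.0]
ft_force: [-0.3, -0.5, -2.1]
gripper_width: 0.0232
grasp_force: 59.1
```

{"fn": "arm_command", "kwargs": {"increments": [[[0, 0, -0.5], 0], [[0, 0, -1], 0], [[0, 0, -1], 0]]}}

```text
time_s: 6.85
tcp_pos: [0.4492, 0.2229, 0.054]
eef_rot: [0.0, 0.745, 0.668, 0.0]
ft_force: [-4.3, -1.2, 7.0]
gripper_width: 0.0232
grasp_force: 60.1
```

Contact is at about 8 N. I lift a hair and sweep along the plate.

{"fn": "arm_command", "kwargs": {"increments": [[[8, -0.9, 0.4], 0], [[22, -2.5, 0.5], 0], [[38, -4.3, 0.5], 0], [[54, -6.1, 0.5], 0], [[70, -7.9, 0.5], 0]]}}

```text
time_s: 7.48
tcp_pos: [0.5196, 0.2151, 0.0541]
eef_rot: [-0.0, 0.745, 0.668, -0.0]
ft_force: [-5.3, 0.8, 7.1]
gripper_width: 0.0232
grasp_force: 60.0
```

{"fn": "arm_command", "kwargs": {"increments": [[[14, -1.6, 0], 0], [[28, -3.2, 0], 0], [[42, -4.7, 0], 0], [[56, -6.3, 0], 0], [[68, -7.7, 0], 0]]}}

```text
time_s: 8.1
tcp_pos: [0.5877, 0.2074, 0.0541]
eef_rot: [-0.0, 0.745, 0.668, 0.0]
ft_force: [-4.7, -0.2, 5.5]
gripper_width: 0.0236
grasp_force: 59.9
```

{"fn": "arm_command", "kwargs": {"increments": [[[10, -1.1, 0], 0], [[20, -2.2, 0], 0], [[27, -3, 0], 0], [[27, -3, 0], 0]]}}

```text
time_s: 8.6
tcp_pos: [0.6152, 0.2042, 0.054]
eef_rot: [0.0, 0.745, 0.667, 0.001]
ft_force: [2.7, 0.5, 2.8]
gripper_width: 0.0232
grasp_force: 59.6
```

```bash
python3 - <<'E'
from h import *
st=r.observe();im=read_camera("wrist");print(st["q"].round(2),st["tcp_pos"],st["eef_rot"],st["ft_force"],st["ft_torque"])
im2=read_camera("side")
cv2.imwrite("pics/w4.png",np.hstack([cv2.resize(im,(400,250)),cv2.resize(im2[210:335,210:410],(400,250))])[:,:,::-1])
E
```

```text
[ 0.12  0.29 -0.02  1.26 -0.    1.8 ] [0.61524572 0.2042216  0.05403385] [4.90437055e-04 7.44662577e-01 6.67440702e-01 5.61868120e-04] [2.67532738 0.4803202  2.82998522] [ 0.09232483 -0.3506213  -0.01240193]
```

View pics/w4.png

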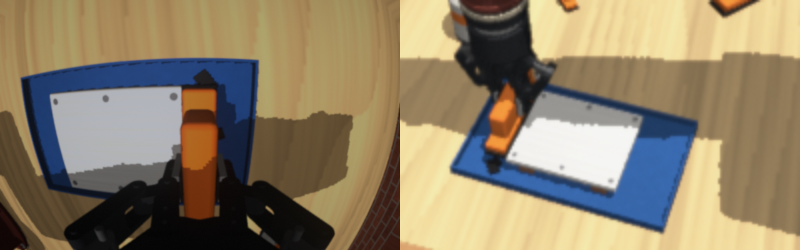

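The plate is clear; one chip shows in the tray beyond the block's end at (204,76) in the left half. I lift and look before carrying the block back.

{"fn": "arm_command", "kwargs": {"increments": [[[0, 0, 15], 0], [[0, 0, 35], 0], [[-10, -25, 50], -0.1], [[-30, -70, 50], -0.28], [[-55, -115, 50], -0.46]]}}

```text
time_s: 9.32
tcp_pos: [0.5592, 0.0883, 0.1056]
eef_rot: [0.001, 0.878, 0.478, 0.001]
ft_force: [0.6, -0.3, -0.6]
gripper_width: 0.0232
grasp_force: 59.2
```

{"fn": "arm_command", "kwargs": {"increments": [[[-22, -45, 0], -0.18], [[-45, -80, 0], -0.36], [[-60, -95, 0], -0.54], [[-67, -97, 0], -0.7], [[-67, -97, 0], -0.768]]}}

```text
time_s: 9.95
tcp_pos: [0.4921, -0.0082, 0.1055]
eef_rot: [0.0, 0.993, 0.114, 0.001]
ft_force: [-0.4, -0.1, -1.9]
gripper_width: 0.0227
grasp_force: 59.2
```

```bash
python3 - <<'E'
from h import *
st=r.observe();print(st["q"].round(2),st["tcp_pos"],st["eef_rot"],st["ft_force"])
im2=read_camera("side");im=read_camera("top")
cv2.imwrite("pics/w5.png",np.hstack([cv2.resize(im[140:250,210:310],(400,440),interpolation=2),cv2.resize(im2[235:335,230:370],(400,286),interpolation=2)[:440] if 0 else cv2.copyMakeBorder(cv2.resize(im2[235:335,230:370],(400,286),interpolation=2),0,154,0,0,0)])[:,:,::-1])
E
```

```text
[-0.28 -0.22 -0.44  1.35 -0.    2.63] [ 0.49213758 -0.00815069  0.10548427] [4.12528253e-04 9.93428466e-01 1.14451606e-01 7.36231468e-04] [-0.35480852 -0.08491067 -1.92896353]
```

View pics/w5.png

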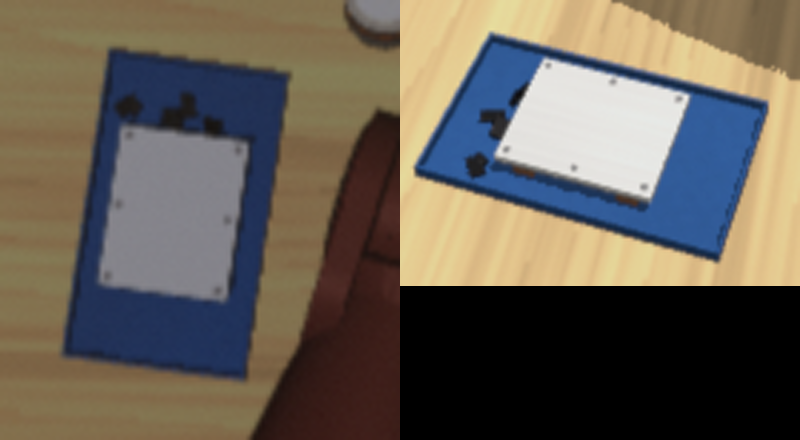

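All four chips lie in the tray beyond the plate's far end, at (129,106), (186,103), (172,117) and (213,126) in the left half. The plate is bare. I set the block down.

{"fn": "arm_command", "kwargs": {"increments": [[[0, 0, -35], 0], [[0, 0, -65], 0], [[0, 0, -77], 0], [[0, 0, -80], 0], [[0, 0, -80.5], 0]]}}

```text
time_s: 10.68
tcp_pos: [0.4929, -0.0079, 0.0245]
eef_rot: [0.0, 0.993, 0.117, 0.001]
ft_force: [0.3, 0.1, -2.1]
gripper_width: 0.0232
grasp_force: 59.4
```

{"fn": "arm_command", "kwargs": {"increments": [[[0, 0, -0.7], 0], [[0, 0, -1], 0], [[0, 0, -1], 0]]}}

```text
time_s: 11.05
tcp_pos: [0.4931, -0.0079, 0.024]
eef_rot: [0.0, 0.993, 0.117, 0.001]
ft_force: [-2.6, 0.6, 6.8]
gripper_width: 0.0236
grasp_force: 60.4
```

{"fn": "arm_command", "kwargs": {"increments": [[[0, 0, 0], 0], [[0, 0, 0], 0], [[0, 0, 0], 0], [[0, 0, 0], 0]], "gripper": -1}}

```text
time_s: 11.55
tcp_pos: [0.4922, -0.0076, 0.0223]
eef_rot: [0.0, 0.993, 0.117, -0.0]
ft_force: [0.6, 1.2, 0.9]
gripper_width: 0.0853
grasp_force: 0.0
```

{"fn": "arm_command", "kwargs": {"increments": [[[0, 0, 20], 0], [[0, 0, 70], 0], [[0, 0, 130], 0], [[0, 0, 190], 0], [[0, 0, 250], 0]]}}

```text
time_s: 12.18
tcp_pos: [0.4919, -0.0076, 0.2743]
eef_rot: [0.0, 0.993, 0.117, 0.0]
ft_force: [1.2, -0.5, 0.9]
gripper_width: 0.0852
grasp_force: 0.0
```

{"fn": "arm_command", "kwargs": {"increments": [[[4, -50, 0], 0], [[8, -110, 0], 0], [[14, -170, 0], 0], [[18, -218, 0], 0], [[18, -218, 0], 0]]}}

```text
time_s: 12.8
tcp_pos: [0.5097, -0.2287, 0.2713]
eef_rot: [-0.0, 0.993, 0.115, -0.001]
ft_force: [0.4, 0.1, -0.1]
gripper_width: 0.0857
grasp_force: 0.0
```

```bash
python3 - <<'E'
from h import *
st=r.observe();im=read_camera("wrist");im2=read_camera("side")
print(st["time_s"],st["q"].round(3),st["tcp_pos"],st["eef_rot"],st["ft_force"])
cv2.imwrite("pics/w6.png",np.hstack([cv2.resize(im,(400,250)),cv2.resize(im2[90:250,230:430],(312,250))])[:,:,::-1])
g=[c for c in blobs(im,(0,150,40),(5,255,255),300)]+[c for c in blobs(im,(170,150,40),(180,255,255),300)]
for c in g:
    P=plane("wrist",c[:,0],.2,st)[:,:2].astype(np.float32);print(cv2.boundingRect(c),cv2.minAreaRect(P),cv2.minEnclosingCircle(P))
print(proj("wrist",[[.5115,-.228,.2],[.5115,-.231,.2]],st))
E
```

```text
12.8 [-0.656 -0.008  0.055  1.635 -0.     2.256] [ 0.50973516 -0.22868307  0.27128415] [-2.22792623e-04  9.93402291e-01  1.14680138e-01 -5.51304422e-04] [ 0.35151233  0.12455651 -0.12512459]
(279, 168, 69, 75) ((0.5129292011260986, -0.22345127165317535), (0.05758225545287132, 0.05027550831437111), 13.302488327026367) ((0.5128828883171082, -0.22332987189292908), 0.02924724481999874)
(567, 91, 29, 28) ((0.6593922972679138, -0.43348175287246704), (0.024968300014734268, 0.04179281368851662), 19.897375106811523) ((0.6581064462661743, -0.4342963397502899), 0.021838050335645676)
[[318.5191739  209.68335107]
 [322.5031167  210.55747809]]
```

View pics/w6.png

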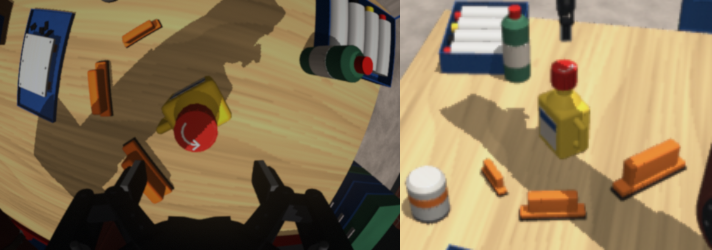

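The orange block stands on its foot at (100,88), and the red cap with its arrow is at (195,128) in the left half. I estimate the cap axis at (0.511, -0.225). I descend around it and grip.

{"fn": "arm_command", "kwargs": {"increments": [[[1.5, 3.5, -30], 0], [[1.5, 3.5, -65], 0], [[1.5, 3.5, -95], 0], [[1.5, 3.5, -112], 0], [[1.5, 3.5, -112], 0]]}}

```text
time_s: 13.52
tcp_pos: [0.5113, -0.2211, 0.1597]
eef_rot: [-0.001, 0.993, 0.117, -0.001]
ft_force: [-0.0, 0.4, 0.7]
gripper_width: 0.0856
grasp_force: 0.0
```

{"fn": "arm_command", "kwargs": {"increments": [[[0, 0, 0], 0], [[0, 0, 0], 0], [[0, 0, 0], 0], [[0, 0, 0], 0], [[0, 0, 0], 0]], "gripper": 1, "newtons": 80}}

```text
time_s: 14.15
tcp_pos: [0.5124, -0.223, 0.162]
eef_rot: [0.001, 0.993, 0.117, 0.001]
ft_force: [0.3, -0.6, 5.9]
gripper_width: 0.051
grasp_force: 81.9
```

```bash
python3 - <<'E'
from h import *
st=r.observe();im2=read_camera("side");im=read_camera("wrist")
print({k:np.round(v,4) for k,v in st.items()})
cv2.imwrite("pics/w7.png",np.hstack([cv2.resize(im,(400,250)),cv2.resize(im2[90:250,230:430],(312,250))])[:,:,::-1])
E
```

```text
{'time_s': np.float64(14.15), 'q': array([-6.4430e-01, -2.7600e-02, -1.6300e-01,  1.4324e+00, -3.0000e-04,
        2.2637e+00]), 'qd': array([-0.0003, -0.0013, -0.0003,  0.0008,  0.0012,  0.0014]), 'joint_efforts': array([ 5.66000e-01, -4.59977e+01,  4.71216e+01,  2.18800e-01,
        2.29300e-01,  5.00000e-03]), 'tcp_pos': array([ 0.5124, -0.223 ,  0.162 ]), 'eef_rot': array([0.0011, 0.9932, 0.1165, 0.001 ]), 'ft_force': array([ 0.264 , -0.5619,  5.8707]), 'ft_torque': array([-0.198 ,  0.0153,  0.0419]), 'grasp_force': np.float64(81.8785), 'gripper_width': np.float64(0.051)}
```

View pics/w7.png

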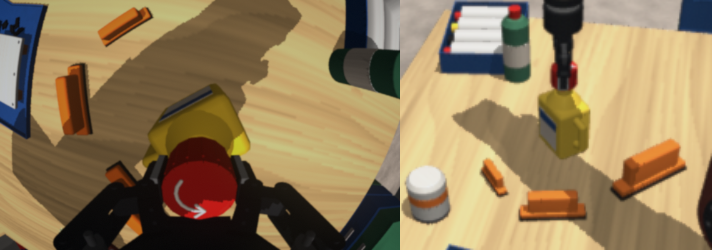

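The cap is gripped at (200,180) in the left half, and the jug stands upright. Now I press down.

{"fn": "arm_command", "kwargs": {"increments": [[[0, 0, -2], 0], [[0, 0, -4], 0], [[0, 0, -6], 0], [[0, 0, -6], 0]]}}

```text
time_s: 14.75
tcp_pos: [0.5125, -0.223, 0.1567]
eef_rot: [0.001, 0.993, 0.117, 0.001]
ft_force: [-2.7, 0.5, 10.8]
gripper_width: 0.0509
grasp_force: 82.2
```

{"fn": "arm_command", "kwargs": {"increments": [[[0, 0, -2], 0], [[0, 0, -3], 0], [[0, 0, -3], 0]]}}

```text
time_s: 15.12
tcp_pos: [0.5126, -0.2231, 0.1545]
eef_rot: [0.002, 0.993, 0.117, 0.001]
ft_force: [-4.6, 0.8, 16.6]
gripper_width: 0.0506
grasp_force: 83.0
```

At its stop: 7.5 mm down and 16.6 N. I add a little more force and twist a quarter turn.

{"fn": "arm_command", "kwargs": {"increments": [[[0, 0, -1], 0], [[0, 0, -1.5], 0.06], [[0, 0, -1.5], 0.18], [[0, 0, -1.5], 0.3], [[0, 0, -1.5], 0.42]]}}

```text
time_s: 15.75
tcp_pos: [0.5136, -0.2234, 0.1544]
eef_rot: [0.003, 0.946, 0.323, 0.002]
ft_force: [-1.8, 3.1, 22.4]
gripper_width: 0.0508
grasp_force: 83.4
```

{"fn": "arm_command", "kwargs": {"increments": [[[0, 0, 0], 0.12], [[0, 0, 0], 0.24], [[0, 0, 0], 0.36], [[0, 0, 0], 0.48], [[0, 0, 0], 0.6]]}}

```text
time_s: 16.38
tcp_pos: [0.5127, -0.2228, 0.1544]
eef_rot: [0.002, 0.809, 0.588, 0.001]
ft_force: [-7.6, 5.8, 26.7]
gripper_width: 0.0507
grasp_force: 83.8
```

{"fn": "arm_command", "kwargs": {"increments": [[[0, 0, 0], 0.12], [[0, 0, 0], 0.24], [[0, 0, 0], 0.36], [[0, 0, 0], 0.48], [[0, 0, 0], 0.57]]}}

```text
time_s: 17.0
tcp_pos: [0.5124, -0.2239, 0.1545]
eef_rot: [0.003, 0.611, 0.791, -0.001]
ft_force: [-8.8, -0.2, 26.1]
gripper_width: 0.051
grasp_force: 83.7
```

```bash
python3 - <<'E'
from h import *
st=r.observe();im2=read_camera("side");im=read_camera("wrist")
print({k:np.round(v,4) for k,v in st.items()})
cv2.imwrite("pics/w8.png",np.hstack([cv2.resize(im,(400,250)),cv2.resize(im2[90:250,230:430],(312,250))])[:,:,::-1])
E
```

```text
{'time_s': np.float64(17.0), 'q': array([-0.6447, -0.0281, -0.1772,  1.4162, -0.0021,  0.6707]), 'qd': array([-6.00e-04,  2.00e-04,  1.80e-03, -1.50e-03, -1.20e-03, -7.05e-01]), 'joint_efforts': array([  2.3662, -36.3584,  40.047 ,  -3.3655,   1.6957,   0.7362]), 'tcp_pos': array([ 0.5124, -0.2239,  0.1545]), 'eef_rot': array([ 0.0027,  0.6113,  0.7914, -0.001 ]), 'ft_force': array([-8.8388, -0.2331, 26.0756]), 'ft_torque': array([ 0.0146,  2.1076, -0.2699]), 'grasp_force': np.float64(83.7359), 'gripper_width': np.float64(0.051)}
```

View pics/w8.png

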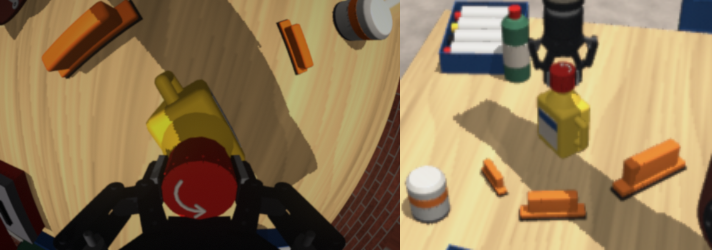

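The cap has turned 90° with the gripper, and the jug has stayed put, with its handle unchanged in the side view. I lift straight up.

{"fn": "arm_command", "kwargs": {"increments": [[[0, 0, 2], 0], [[0, 0, 6], 0], [[0, 0, 12], 0], [[0, 0, 20], 0], [[0, 0, 30], 0]]}}

```text
time_s: 17.73
tcp_pos: [0.5115, -0.2219, 0.18]
eef_rot: [-0.0, 0.612, 0.791, 0.0]
ft_force: [-0.3, 0.0, -0.5]
gripper_width: 0.0507
grasp_force: 83.1
```

{"fn": "arm_command", "kwargs": {"increments": [[[0, 0, 20], 0], [[0, 0, 45], 0], [[0, 0, 70], 0], [[0, 0, 90], 0], [[0, 0, 98], 0]]}}

```text
time_s: 18.35
tcp_pos: [0.5122, -0.2224, 0.2801]
eef_rot: [0.001, 0.612, 0.791, 0.0]
ft_force: [0.6, -0.2, -1.1]
gripper_width: 0.0508
grasp_force: 83.1
```

{"fn": "arm_command", "kwargs": {"increments": [[[0, 0, 0], 0], [[0, 0, 0], 0]]}}

```text
time_s: 18.6
tcp_pos: [0.5115, -0.222, 0.277]
eef_rot: [-0.001, 0.612, 0.791, 0.0]
ft_force: [0.8, -0.0, -1.5]
gripper_width: 0.0509
grasp_force: 83.1
```

```bash
python3 - <<'E'
from h import *
st=r.observe();im2=read_camera("side");im=read_camera("wrist");np.save("i.npy",im)
print({k:np.round(v,4) for k,v in st.items()})
cv2.imwrite("pics/w9.png",np.hstack([cv2.resize(im,(480,300)),cv2.resize(im2[60:210,250:400],(300,300))])[:,:,::-1])
t=read_camera("top");cv2.imwrite("pics/t9.png",t[:,:,::-1])
# jug body in side view: yellow extents and cap column, compared to before
x=blobs(im2,(20,120,60),(34,255,255),50,(300,100,370,220));print([cv2.boundingRect(c) for c in x], proj("side",[[st["tcp_pos"][0],st["tcp_pos"][1],.185],[.5115,-.225,.185]]))
E
```

```text
{'time_s': np.float64(18.6), 'q': array([-6.4410e-01, -8.7000e-03,  6.4400e-02,  1.6451e+00,  1.0000e-04,
        6.7360e-01]), 'qd': array([-0.0008,  0.0028, -0.007 , -0.0012, -0.0016, -0.0024]), 'joint_efforts': array([ 3.32000e-02, -5.03312e+01,  5.08957e+01,  3.19000e-02,
        1.10000e-03,  0.00000e+00]), 'tcp_pos': array([ 0.5115, -0.222 ,  0.277 ]), 'eef_rot': array([-6.000e-04,  6.122e-01,  7.907e-01,  0.000e+00]), 'ft_force': array([ 0.7504, -0.0266, -1.4816]), 'ft_torque': array([ 0.036 , -0.0149, -0.0047]), 'grasp_force': np.float64(83.0736), 'gripper_width': np.float64(0.0509)}
[(318, 133, 34, 59)] [[333.90873759 136.47859642]
 [334.06984204 135.93297097]]
```

View pics/w9.png

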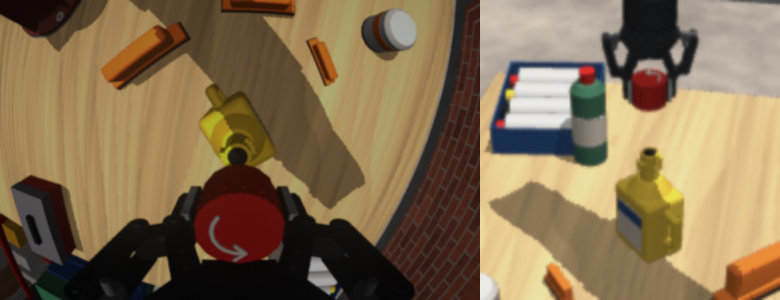

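The cap is off and level, and the jug stands upright with its mouth at (237,156) in the left half. I check the mouth position against the cap.

```bash
python3 - <<'E'
from h import *
st=r.observe();im=np.load("i.npy");t=cv2.imread("pics/t9.png")[:,:,::-1].copy();s=read_camera("side")
c=blobs(im,(0,0,0),(180,255,45),40,(298,192,336,220))
for k in c[:2]: (x,y),w=cv2.minEnclosingCircle(k);print((x,y),w,plane("wrist",(x,y),.185,st))
k=blobs(s,(0,0,0),(180,255,60),3,(325,130,345,142))
for q in k: m=q[:,0].mean(0);print("side mouth",m,plane("side",m,.185))
k=blobs(s,(0,150,60),(6,255,255),30,(318,85,350,120))
for q in k: x,y,w,h=cv2.boundingRect(q);print("side cap",x+w/2,y+h/2,w,h)
print(proj("side",[[*st["tcp_pos"][:2],.295],[*st["tcp_pos"][:2],.185]]))
E
```

```text
(316.5, 209.2857208251953) 12.272727966308594 [[ 0.51031857 -0.22683469  0.185     ]]
side mouth [334.22222222 135.88888889] [[ 0.51107569 -0.22532464  0.185     ]]
side cap 335.0 105.0 18 20
[[334.18136952 105.09058   ]
 [333.92254991 136.47939957]]
```

```bash
python3 -c "
from station import workorder
print(workorder.sign_off())"
```

```text
the job is handed in; nothing more can be done
None
```

I swept all four chips into the tray, stood the block back on its foot and released it, and took the cap off the upright jug; it's held level about 10 cm above the mouth, within about 4 mm of centre, and the job is handed in at about 19 s of the 64 s allowed.

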